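# Close and lock the manuscript case

### The job

The manuscript must be shut away: slide the metal cover of the case fully home over the well, then press down the orange slotted stud on the cover and turn it a quarter turn clockwise until it drops into its catch and stays there by itself when let go. Leave the other things on the desk where they are.

Things in the scene. Friction and masses are not known exactly. Their poses are not given: they have to be found in the camera images.
- case: Fixed grey case, 240 (its x) x 400 (its y) mm, deck 70 mm above the desk; place and yaw vary. Origin: centre of its underside; z up. An open well with a bound manuscript is at its +y end. Dark side rails and an end stop at +y rise 12 mm above the deck. The deck behind the cover (towards -y) is clear, so fingers can stand behind the cover's bar.
- cover_top (a point): Centre of the top of the aluminium cover, 82 mm above the desk. The cover, 200 (case x) x 240 (case y) x 12 mm, lies on the deck between the rails and slides along the case's y axis only; towards +y closes it over the well.
- cover (a joint): How far the cover is open, in m: 0 = fully home against its stop (towards the case's +y), growing as it slides towards -y, at most 0.13; it starts 0.07 to 0.12 open. It slides with about 3 N of friction and stays where it is left.
- cover_bar (a point): Middle of the top edge of the black push bar standing across the trailing (-y) end of the cover, for pushing it shut from its -y side: 160 mm long along the case's x, 10 mm thick along y, top 104 mm above the desk and 22 mm above the cover. Axes as the case's.
- stud_slot (a point): Centre of the slot's black floor in the orange stud, a round upright head of 80 mm diameter. The slot, 28 mm wide, 16 mm deep and open at both ends, runs across the head along this point's x. With the stud up its floor is 94 mm and the head's rim 110 mm above the desk. Fingers in the slot can press its floor and turn the stud by its walls. Sinks and turns with the stud; z up.
- collar (a point): Centre, at top height, of the dark collar round the stud, on the stud's axis: 86 mm inner and 102 mm outer diameter, 15 mm high on the cover, top 97 mm above the desk. It is part of the cover and lies 75 mm towards the case's +y from the middle of the bar. Axes as the case's.
- stud (a joint): Angle of the stud about the vertical, in rad: 0 as it starts (slot along the case's x axis), growing clockwise as seen from above to the stop at 1.571 (slot along the case's y axis). Beyond about 0.1 rad of play it cannot turn until pressed down; then it moves lightly (0.04 N m of friction).
- stud_press (a joint): How far the stud is pressed down, m: 0 up, 0.016 hard down; its spring resists with 2 N at first, 10 N hard down. It goes deeper than 1 mm only with the cover home (within 3 mm). At 0.012 or deeper it can turn. Let go beyond about 1.42 rad it springs up to about 0.0095 into its catch and stays locked; let go at a smaller angle it stays at 0.012, not locked.
- brush: Loose brush, 170 mm long, lying beyond the case; to be left alone.
- jar: Loose amber jar, 56 mm in diameter, 75 mm high, beyond the case; to be left alone.
- weight: Loose brass press weight, 70 x 50 mm, with a knob; to be left alone.
- wash_bottle: Loose white bottle, 60 mm in diameter, 150 mm high; to be left alone.
- spatula: Loose spatula, 190 mm long; to be left alone.
- archive_tray: Loose white open tray, 200 x 150 x 45 mm; to be left alone.
- dish: Loose white dish, 90 mm in diameter; to be left alone.

How it is judged:
By the outcome, as a careful person would: the job done as asked, in the order asked, and still so for the second after the job is handed in, with the robot touching nothing.
It also fails if it takes over 48 s, if anything falls off the work surface, if the arm or the gripper's body presses on something with over 40 N, if the wrist force passes 120 N, or if a joint passes its speed limit or range.

### The arm

A 6-joint arm with a two-finger parallel gripper is mounted at the origin on the work surface. World frame = base frame: x ahead of the robot, y to its left, z up, the work surface at z = 0. Lengths are in m, angles in rad, forces in N, time in s.
With the tool pointing down it reaches from about 0.275 to 0.775 m from the base axis. Payload 14.6 kg.
Tool frame: the origin (TCP) lies midway between the tips of the shut fingers; the grasp point (between the pads) lies 19 mm behind it; z points along the fingers, y is the direction in which the jaws open and shut (so a half turn about z gives the same grasp; the last joint's range is limited). The gripper opens to 85 mm and grips with 20 to 120 N. Pads are 22 mm wide; open, the fingers measure 114 mm over their backs; the gripper's body (76 mm by 85 mm) begins 54 mm behind the grasp point. The pads swing forward as they close: fully open they stand 13 mm farther back than shut.
Start: joints at [0.994, 0.263, -0.048, 1.259, 0, 1.415], TCP at [0.215, 0.479, 0.231] pointing down, gripper open.
Joint ranges: [-2.65, 2.65], [-0.89, 1.7], [-1.18, 1.37], [-2.13, 2.11], [-1.35, 1.29], [-3.14, 3.14]. Speed limits (rad/s): [1.89, 1.89, 2.57, 2.79, 3.14, 3.14].

### API

Orientations are given as a unit quaternion [w, x, y, z].
In Python, from workcell import sensors, viewer, workorder gives the robot as it stands.
- The arm moves only by the tool arm_command, never from a script. Its argument "moves" is a list of rows, each a list of 7 numbers: the turn, a rotation vector about the tool's x, y, z in rad, then the shift along the tool's x, y, z in m, then the gripper's target within -1 to 1 (shut at 1, half-way at 0, fully open at -1). A call has 1 to 10 rows; each row is the pose to reach, as a shift and turn from the pose measured when the call began, along the tool's axes at that moment; what a row does not reach only later rows make up. A row lasts 1/8 s, in which the tool goes at most 62.5 mm and 10.7 degrees, less where a joint would pass 70% of its speed; a pose out of reach is approached as far as the arm can. A call with a gripper value outside its range is refused whole. The fingers move at their own pace and stop on an object; the grip force is fixed at half the most. Time passes only in rows, so rows that repeat a pose let the fingers close. It gives the time, the measured TCP pose, the force and the opening at its end, in the units of the state.
- sensors.state(): the state, without advancing time (a new reading comes with each control period).
- viewer.snapshot(name): name is "side" or "top"; returns the picture (384x512x3 uint8, red, green, blue); there is no depth.
- viewer.camera_model(name): a dict with "vertical_fov" (degrees; the focal length in pixels is half the picture's height over the tangent of half this angle, whatever the lens; pixels are square), "cx", "cy" (the principal point, pixels), "rvec" (rotation vector, rad) and "tvec" (3), from world to camera coordinates, as OpenCV has them. Camera axes: x right, y down, z forward; pixel columns grow to the right and rows downward; lengths in m; the calibration is good to about 2 mm. A picture is of the moment at which its call begins. camera_model takes no time and is no camera call.
- workorder.close_job(): hands the job in, once; it reports no verdict.
The state is a dict: "t": time; "qpos": joint angles; "dq": joint speeds; "joint_efforts": joint torques, N m; "eef_pos": TCP position; "ee_rot": TCP orientation; "ft_force": force on the tool from outside, world axes, zero at the start; "wrist_torque": the same for the moment, N m; "finger_gap": finger opening in m.
Only numpy, scipy, OpenCV 4.12 (cv2) and the standard library are available. Lean on these libraries where they do the work, as an engineer would, in place of code of your own. Each camera call takes 0.05 s, during which the arm holds its last target. There are 200 camera calls.

## Working session

There is one attempt and no reset: what is moved stays moved. The work goes in short steps, Python scripts to look and compute and a tool call to move; the robot and the scene stay as the last step left them, time stands still between calls to the robot, and variables do not carry over. Pictures are saved under pics/ and viewed, about 8 in all and at most 12, crops included, and the job is handed in when it is done.

Besides the shell and the picture viewer there is one more tool, called after "Call:" as a command line: name --pt "numbers of a row" for each row, then --argument value for the rest. arm_command: Moves the arm, as the interface text tells. Its arguments: {"type":"object","properties":{"moves":{"type":"array","items":{"type":"array","items":{"type":"number"}}}},"required":["moves"]}

```bash
mkdir -p pics; cat > h.py <<'E'
import numpy as np, cv2
from workcell import sensors, viewer, workorder
def cam(n):
    m=viewer.camera_model(n); f=192/np.tan(np.radians(m["vertical_fov"])/2)
    K=np.array([[f,0,m["cx"]],[0,f,m["cy"]],[0,0,1.]]); R=cv2.Rodrigues(np.array(m["rvec"],float))[0]
    return K,R,np.array(m["tvec"],float).ravel(),m
def ray(n,uv,z):
    K,R,t,_=cam(n); uv=np.atleast_2d(uv).astype(float)
    d=(np.c_[uv,np.ones(len(uv))]@np.linalg.inv(K).T)@R; c=-R.T@t
    return c+d*((z-c[2])/d[:,2])[:,None]
def proj(n,p):
    K,R,t,_=cam(n); q=(np.atleast_2d(p)@R.T+t)@K.T; return q[:,:2]/q[:,2:]
def snap(n,f):
    im=viewer.snapshot(n); cv2.imwrite(f"pics/{f}.png",im[:,:,::-1]); return im
E
python3 - <<'E'
from h import *
for n in("top","side"):
    snap(n,n+"0"); print(viewer.camera_model(n))
print(sensors.state())
a=cv2.imread("pics/top0.png");b=cv2.imread("pics/side0.png")
E
```

```text
{'vertical_fov': 51.30893013068871, 'cx': 256.86311773457584, 'cy': 195.8351827563206, 'rvec': array([ 2.19398328, -2.19471823,  0.07510298]), 'tvec': array([-0.01579096,  0.52893105,  1.40397631])}
{'vertical_fov': 45.580917667290464, 'cx': 255.42307345842556, 'cy': 201.08315244575437, 'rvec': array([ 2.35143878, -0.45117143,  0.15190802]), 'tvec': array([-0.50000001,  0.19339944,  1.35631325])}
{'t': 0.1, 'qpos': array([ 9.93708276e-01,  2.63495775e-01, -4.88725068e-02,  1.25940599e+00,
       -2.01939580e-05,  1.41551325e+00]), 'dq': array([-0.0003112 ,  0.00023124,  0.00205325,  0.00111734, -0.00030925,
        0.00047562]), 'joint_efforts': array([ 2.96622064e-03, -6.38578033e+01,  3.85063791e+01,  9.99690557e-03,
       -1.50423703e-04,  7.48490336e-08]), 'eef_pos': array([0.2148035 , 0.47877222, 0.23086282]), 'ee_rot': array([-1.65652042e-04,  2.09342445e-01,  9.77842268e-01, -4.60168362e-04]), 'ft_force': array([0.07987263, 0.18035409, 0.24593731]), 'wrist_torque': array([ 0.02005642, -0.03790952,  0.01678374]), 'finger_gap': 0.08554927168820098}
```

View pics/top0.png

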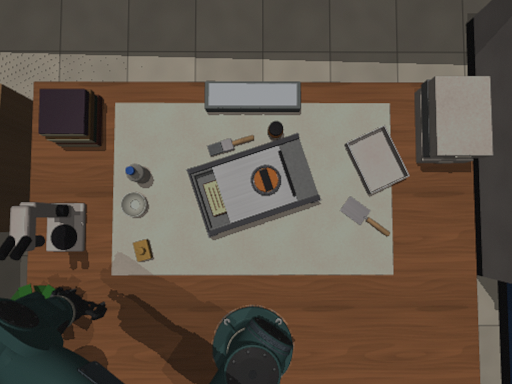

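View pics/side0.png

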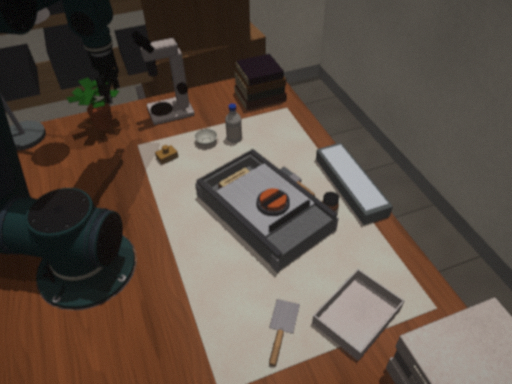

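Top view: stud about (266,180), push bar about (287,172), well at left (~+y) near (216,197). The side view agrees. Now I'll measure the stud and the yaw.

```bash
python3 - <<'E'
from h import *
t=cv2.imread("pics/top0.png");s=cv2.imread("pics/side0.png")
out=[]
for n,im in(("top",t),("side",s)):
    h=cv2.cvtColor(im,cv2.COLOR_BGR2HSV)
    m=cv2.inRange(h,(3,170,100),(16,255,255))
    k,l,st,c=cv2.connectedComponentsWithStats(m)
    m2=np.zeros_like(m)
    for i in range(1,k):
        if st[i,4]>15: print(n,st[i],c[i])
        uv=(266,180) if n=="top" else (273,202)
        if np.hypot(*(c[i]-uv))<22 and st[i,4]>15: m2[l==i]=255
    pts=cv2.findNonZero(m2)[:,0].astype(np.float32)
    W=ray(n,pts,.11)[:,:2].astype(np.float32)
    print(n,"circle",cv2.minEnclosingCircle(W))
# case outline in top
h=cv2.cvtColor(t,cv2.COLOR_BGR2HSV)
m=(h[:,:,2]<135).astype(np.uint8)*255
r=np.zeros_like(m); r[132:240,183:325]=m[132:240,183:325]
r=cv2.morphologyEx(r,cv2.MORPH_OPEN,np.ones((5,5)))
c=max(cv2.findContours(r,0,2)[0],key=cv2.contourArea)
for nm,z in(("z82",.082),):
    W=ray("top",c[:,0],z)[:,:2].astype(np.float32); R=cv2.minAreaRect(W);print(R,cv2.boxPoints(R).tolist())
v=t.copy();cv2.drawContours(v,[c],-1,(0,255,0),1)
cv2.imwrite("pics/c1.png",cv2.resize(v[125:245,175:330],None,fx=5,fy=5,interpolation=2))
E
```

```text
top [267 168  11  20 118] [272.33898305 176.8220339 ]
top [255 172  10  20 109] [258.95412844 181.93577982]
top circle ((0.5780540108680725, -0.045408811420202255), 0.03938737511634827)
side [112 107  10   5  23] [116.52173913 108.91304348]
side [ 76 114  11   7  34] [ 80.94117647 116.58823529]
side [ 55 117  22  19 142] [ 65.78873239 126.26760563]
side [ 44 123  10  10  30] [ 48.46666667 126.96666667]
side [110 136  14  12  52] [116.40384615 141.90384615]
side [  21  144   85   53 1282] [ 59.82059282 170.18330733]
side [260 190  17  11  90] [267.02222222 193.91111111]
side [268 196  18  12 118] [277.71186441 202.08474576]
side [   6  282  159  102 8651] [ 81.64720842 342.6025893 ]
side [  0 301   6  52 147] [  2.37414966 325.17006803]
side [160 346  20  35 175] [167.77714286 363.23428571]
side circle ((0.5765631794929504, -0.04773174971342087), 0.03885897621512413)
((0.5729705095291138, -4.2319297790527344e-05), (0.2903403341770172, 0.40217918157577515), 18.351247787475586) [[0.3718717396259308, 0.14511510729789734], [0.498494416475296, -0.23661094903945923], [0.7740693092346191, -0.1451997458934784], [0.6474466323852539, 0.23652631044387817]]
```

View pics/c1.png

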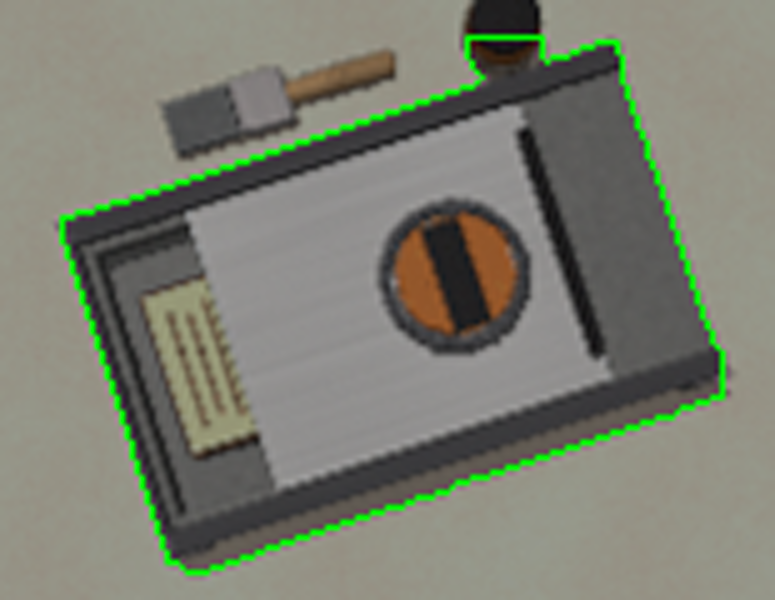

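```bash
cat >> h.py <<'E'
from scipy.spatial.transform import Rotation as Ro
def tool(target, yaw_y=None):
    s=sensors.state(); q=s["ee_rot"]; R=Ro.from_quat([q[1],q[2],q[3],q[0]]).as_matrix()
    print("t",s["t"],"pos",s["eef_pos"].round(4),"q6",s["qpos"][5].round(3),"yaw_y",np.degrees(np.arctan2(R[1,1],R[0,1])).round(2),"tilt",R[:,2].round(3),"F",s["ft_force"].round(1),"gap",round(s["finger_gap"],4))
    print("shift", (R.T@(np.array(target)-s["eef_pos"])).round(4))
    if yaw_y is not None: print("turn",np.radians(np.degrees(np.arctan2(R[1,1],R[0,1]))-yaw_y).round(3))
yaw=np.radians(18); X=np.array([np.cos(yaw),np.sin(yaw),0]); Y=np.array([-np.sin(yaw),np.cos(yaw),0])
C=np.array([.5775,-.0465,0])
E
python3 - <<'E'
from h import *
p=lambda a:np.array(a)/5+[175,125]-.4
print("bar pix",ray("top",p([561,243]),.104)[0],"bar calc",C-.075*Y)
a=ray("top",[p([525,130]),p([598,355])],.104);d=a[0]-a[1];print("len",np.linalg.norm(d),"yaw",np.degrees(np.arctan2(d[1],d[0])))
a=ray("top",[p([62,218]),p([618,42])],.082);d=a[0]-a[1];print("rail len",np.linalg.norm(d),"yaw",np.degrees(np.arctan2(-d[0],d[1])))
# along-y coords relative to collar: rail ends, cover leading edge, stop inner edge
for nm,c,z in(("rail+y",[62,218],.082),("rail-y",[618,42],.082),("cover lead",[231,345],.082),("well/stop inner",[150,385],.082)):
    print(nm,(ray("top",p(c),z)[0]-C)@Y,(ray("top",p(c),z)[0]-C)@X)
T=C-.075*Y-.04*Y; T[2]=.2; print(T); tool(T,198)
E
```

```text
bar pix [ 0.59944382 -0.11548526  0.104     ] bar calc [ 0.60067627 -0.11782924  0.        ]
len 0.1587972672525194 yaw 17.63202669302301
rail len 0.3978455771613498 yaw 17.76304458733869
rail+y 0.24236036898894467 0.12237655429977612
rail-y -0.1554818058777573 0.12073120808087456
cover lead 0.15955823600286703 0.004546753003012861
well/stop inner 0.2198611527375776 -0.004357053097803085
[ 0.61303695 -0.1558715   0.2       ]
t 0.1 pos [0.2148 0.4788 0.2309] q6 1.416 yaw_y 65.83 tilt [-0.001 -0.001 -1.   ] F [0.1 0.2 0.2] gap 0.0855
shift [-0.6232 -0.4159  0.0312]
turn -2.307
```

Call:
arm_command --pt "0 0 -0.18 -0.055 -0.037 0 0" --pt "0 0 -0.36 -0.11 -0.074 0 0" --pt "0 0 -0.54 -0.165 -0.11 0 0" --pt "0 0 -0.72 -0.22 -0.147 0.005 0" --pt "0 0 -0.9 -0.275 -0.184 0.01 0" --pt "0 0 -1.08 -0.33 -0.22 0.01 0" --pt "0 0 -1.26 -0.385 -0.257 0.015 0" --pt "0 0 -1.44 -0.44 -0.294 0.02 0" --pt "0 0 -1.62 -0.495 -0.33 0.025 0" --pt "0 0 -1.8 -0.55 -0.367 0.03 0"

```text
t: 1.35
eef_pos: [0.5061, 0.0159, 0.2091]
ee_rot: [-0.0, -0.57, 0.822, -0.0]
ft_force: [0.5, 0.8, -1.0]
finger_gap: 0.0426
```

```bash
python3 - <<'E'
from h import *
T=C-.115*Y; T[2]=.12; tool(T,197.8)
E
```

```text
t 1.35 pos [0.5061 0.0159 0.2091] q6 -1.342 yaw_y 159.51 tilt [-0.001 -0.001 -1.   ] F [ 0.5  0.8 -1. ] gap 0.0426
shift [ 0.1234 -0.1603  0.0892]
turn -0.668
```

Call:
arm_command --pt "0 0 -0.17 0.03 -0.04 0 0" --pt "0 0 -0.34 0.06 -0.08 0 0" --pt "0 0 -0.51 0.09 -0.12 0 0" --pt "0 0 -0.67 0.123 -0.16 0.02 0" --pt "0 0 -0.67 0.123 -0.16 0.06 0" --pt "0 0 -0.67 0.123 -0.16 0.089 0" --pt "0 0 -0.67 0.123 -0.16 0.089 0"

```text
t: 2.22
eef_pos: [0.6116, -0.155, 0.1182]
ee_rot: [0.001, 0.808, -0.589, -0.002]
ft_force: [-0.2, -0.0, 0.5]
finger_gap: 0.0426
```

```bash
python3 - <<'E'
from h import *
T=C-.115*Y; T[2]=.085; tool(T,197.8)
im=snap("top","t2"); im2=snap("side","s2")
f=lambda a:cv2.resize(a,(400,400),interpolation=2)
cv2.imwrite("pics/v2.png",np.hstack([f(im[110:250,180:320]),f(im2[140:280,190:350])])[:,:,::-1])
E
```

```text
t 2.225 pos [ 0.6116 -0.155   0.1182] q6 -2.26 yaw_y -162.11 tilt [-0.005  0.001 -1.   ] F [-0.2 -0.   0.5] gap 0.0426
shift [ 0.0014 -0.0012  0.0332]
turn -6.282
```

View pics/v2.png

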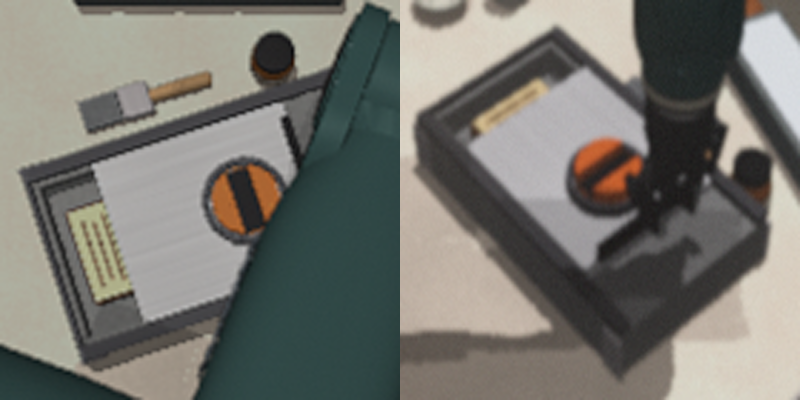

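Side view: the fingers hang behind the bar, over the clear deck (about pixel (290,217)). Tool −x is the closing direction.

Call:
arm_command --pt "0 0 0 0 0 0.017 0" --pt "0 0 0 0 0 0.034 0" --pt "0 0 0 -0.015 0 0.034 0" --pt "0 0 0 -0.025 0 0.034 0" --pt "0 0 0 -0.035 0 0.034 0" --pt "0 0 0 -0.045 0 0.034 0" --pt "0 0 0 -0.055 0 0.034 0" --pt "0 0 0 -0.065 0 0.034 0" --pt "0 0 0 -0.075 0 0.034 0" --pt "0 0 0 -0.08 0 0.034 0"

```text
t: 3.58
eef_pos: [0.5882, -0.0785, 0.087]
ee_rot: [0.0, 0.809, -0.588, -0.0]
ft_force: [0.4, -3.2, 2.2]
finger_gap: 0.0427
```

```bash
python3 - <<'E'
from h import *
tool(C,197.8)
E
```

```text
t 3.575 pos [ 0.5882 -0.0785  0.087 ] q6 -2.153 yaw_y -162.07 tilt [-0.    -0.001 -1.   ] F [ 0.4 -3.2  2.2] gap 0.0427
shift [-0.0338  0.0003  0.0869]
turn -6.281
```

Call:
arm_command --pt "0 0 0 -0.004 0 0 0" --pt "0 0 0 -0.008 0 0 0" --pt "0 0 0 -0.011 0 0 0" --pt "0 0 0 -0.014 0 0 0" --pt "0 0 0 -0.016 0 0 0" --pt "0 0 0 -0.018 0 0 0"

```text
t: 4.32
eef_pos: [0.5827, -0.0617, 0.0869]
ee_rot: [0.001, 0.809, -0.588, 0.0]
ft_force: [1.2, -14.0, 0.0]
finger_gap: 0.0428
```

Call:
arm_command --pt "0 0 0 -0.002 0 0 0" --pt "0 0 0 -0.003 0 0 0" --pt "0 0 0 -0.003 0 0 0"

```text
t: 4.7
eef_pos: [0.5827, -0.0616, 0.0871]
ee_rot: [0.003, 0.808, -0.589, 0.002]
ft_force: [2.3, -23.1, -3.9]
finger_gap: 0.043
```

Hard stop: force rose to 23 N with no motion. Back off, lift, and check the stud's position.

Call:
arm_command --pt "0 0 0 0.008 0 0 0" --pt "0 0 0 0.015 0 0 0" --pt "0 0 0 0.015 0 -0.05 0" --pt "0 0 0 0.03 0 -0.1 0" --pt "0 0 0 0.08 0 -0.11 0" --pt "0 0 0 0.09 0 -0.11 0"

```text
t: 5.45
eef_pos: [0.6111, -0.1486, 0.1982]
ee_rot: [0.002, 0.808, -0.59, 0.003]
ft_force: [-0.2, 1.2, -0.5]
finger_gap: 0.0423
```

```bash
python3 - <<'E'
from h import *
im=snap("top","t3"); im2=snap("side","s3")
for n,a,uv in(("top",im,(251,185)),("side",im2,(262,190))):
    h=cv2.cvtColor(a,cv2.COLOR_RGB2HSV); m=cv2.inRange(h,(3,160,90),(18,255,255))
    k,l,st,c=cv2.connectedComponentsWithStats(m); P=[]
    g=proj(n,[.555,.025,.11])[0]
    for i in range(1,k):
        if np.hypot(*(c[i]-g))<25 and st[i,4]>12: print(n,st[i],c[i]); P.append(np.argwhere(l==i)[:,::-1])
    W=ray(n,np.vstack(P),.11)[:,:2].astype(np.float32)
    (x,y),r=cv2.minEnclosingCircle(W); print(n,x,y,r,"moved",(np.array([x,y,0])-C)@Y,(np.array([x,y,0])-C)@X)
f=lambda a:cv2.resize(a,(400,400),interpolation=2)
cv2.imwrite("pics/v3.png",np.hstack([f(im[110:250,180:320]),f(im2[140:280,190:350])])[:,:,::-1])
tool([.555,.025,.15],197.8)
E
```

```text
top [246 175  11  20 122] [251.39344262 183.78688525]
top [233 178  12  20 120] [238.         188.18333333]
top 0.5563408732414246 0.02538914792239666 0.03922064229846001 moved 0.07490917233703505 0.002091443036296676
side [245 177  17  11  93] [252.03225806 181.17204301]
side [252 182  18  13 134] [261.69402985 189.1119403 ]
side 0.5528384447097778 0.020582813769578934 0.03964162617921829 moved 0.07142038685936834 -0.0027248033754494055
t 5.55 pos [ 0.6101 -0.1471  0.1969] q6 -2.245 yaw_y -162.22 tilt [-0.    -0.006 -1.   ] F [ 0.6 -0.1 -0.3] gap 0.0429
shift [-0.181  -0.0002  0.0459]
turn -6.284
```

View pics/v3.png

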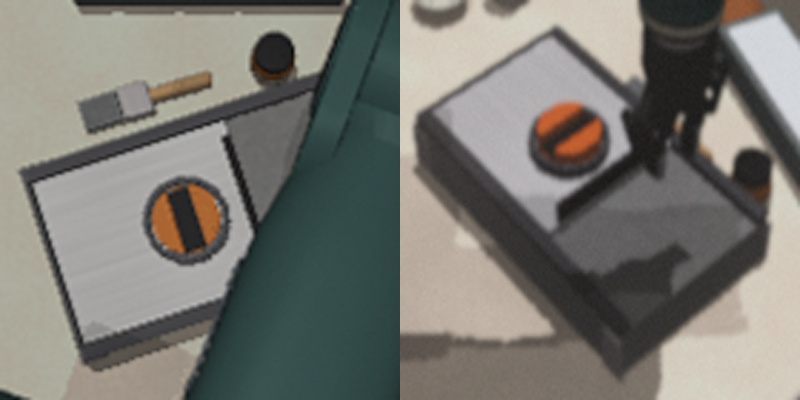

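Cover is home, shut flush to the end stop (top crop), and the slot is still along case x. Stud at ≈(0.555, 0.0245), consistent between views and with the contact push.

Call:
arm_command --pt "0 0 0 -0.05 0 0 0" --pt "0 0 0 -0.1 0 0 0" --pt "0 0 0 -0.15 0 0 0" --pt "0 0 0 -0.18 0 0.02 0" --pt "0 0 0 -0.1805 0 0.05 0" --pt "0 0 0 -0.1805 0 0.065 0" --pt "0 0 0 -0.1805 0 0.065 0"

```text
t: 6.42
eef_pos: [0.5534, 0.0254, 0.1297]
ee_rot: [0.003, 0.808, -0.589, 0.0]
ft_force: [0.0, -0.4, 0.0]
finger_gap: 0.0428
```

```bash
python3 - <<'E'
from h import *
tool([.555,.0245,.095],197.8)
E
```

```text
t 6.425 pos [0.5534 0.0254 0.1297] q6 -1.98 yaw_y -162.16 tilt [-0.003 -0.006 -1.   ] F [ 0.  -0.4  0. ] gap 0.0428
shift [ 0.0012 -0.0014  0.0347]
turn -6.283
```

Call:
arm_command --pt "0 0 0 0.001 -0.0015 0.005 0" --pt "0 0 0 0.001 -0.0015 0.012 0" --pt "0 0 0 0.001 -0.0015 0.018 0" --pt "0 0 0 0.001 -0.0015 0.024 0" --pt "0 0 0 0.001 -0.0015 0.029 0" --pt "0 0 0 0.001 -0.0015 0.034 0" --pt "0 0 0 0.001 -0.0015 0.034 0"

```text
t: 7.3
eef_pos: [0.5549, 0.0248, 0.0954]
ee_rot: [0.003, 0.808, -0.589, 0.0]
ft_force: [0.4, 0.5, 0.5]
finger_gap: 0.0428
```

```bash
python3 - <<'E'
from h import *
tool([.555,.0245,.08],197.8); print(sensors.state()["wrist_torque"].round(2))
E
```

```text
t 7.3 pos [0.5549 0.0248 0.0954] q6 -1.981 yaw_y -162.17 tilt [-0.004 -0.006 -1.   ] F [0.4 0.5 0.5] gap 0.0428
shift [ 0.0002 -0.0001  0.0154]
turn -6.283
[-0.04 -0.    0.04]
```

Tips are below the 110 mm rim with no contact force, so they're in the slot. Now press.

Call:
arm_command --pt "0 0 0 0 0 0.004 0" --pt "0 0 0 0 0 0.008 0" --pt "0 0 0 0 0 0.012 0" --pt "0 0 0 0 0 0.016 0" --pt "0 0 0 0 0 0.016 0"

```text
t: 7.92
eef_pos: [0.5552, 0.0247, 0.0795]
ee_rot: [0.003, 0.808, -0.589, 0.001]
ft_force: [-0.7, 0.8, 7.8]
finger_gap: 0.043
```

Call:
arm_command --pt "0 0 0 0 0 0.003 0" --pt "0 0 0 0 0 0.0045 0" --pt "0 0 0 0 0 0.0045 0"

```text
t: 8.3
eef_pos: [0.5554, 0.0247, 0.0759]
ee_rot: [0.003, 0.808, -0.589, 0.001]
ft_force: [-4.9, -0.0, 19.0]
finger_gap: 0.0426
```

```bash
python3 - <<'E'
from h import *
tool([.555,.0245,.075],197.8); print(sensors.state()["wrist_torque"].round(2))
E
```

```text
t 8.3 pos [0.5554 0.0247 0.0759] q6 -1.981 yaw_y -162.16 tilt [-0.002 -0.006 -1.   ] F [-4.9 -0.  19. ] gap 0.0426
shift [0.0001 0.0004 0.0009]
turn -6.282
[0.14 0.93 0.02]
```

Hard down. Turn clockwise (+tool z).

Call:
arm_command --pt "0 0 0.1 0 0 0 0" --pt "0 0 0.2 0 0 0 0" --pt "0 0 0.32 0 0 0 0" --pt "0 0 0.44 0 0 0 0" --pt "0 0 0.56 0 0 0 0" --pt "0 0 0.68 0 0 0 0" --pt "0 0 0.8 0 0 0 0"

```text
t: 9.18
eef_pos: [0.5551, 0.0249, 0.0761]
ee_rot: [-0.002, -0.514, 0.858, -0.002]
ft_force: [-3.1, 1.5, 10.6]
finger_gap: 0.0426
```

```bash
python3 - <<'E'
from h import *
tool([.555,.0245,.0755],107.8); print(sensors.state()["wrist_torque"].round(2))
E
```

```text
t 9.175 pos [0.5551 0.0249 0.0761] q6 -1.178 yaw_y 151.8 tilt [-0.002 -0.005 -1.   ] F [-3.1  1.5 10.6] gap 0.0426
shift [ 0.0004 -0.0001  0.0006]
turn 0.768
[0.45 0.77 0.11]
```

Call:
arm_command --pt "0 0 0.12 0 0 0.0005 0" --pt "0 0 0.24 0 0 0.0005 0" --pt "0 0 0.36 0 0 0.0005 0" --pt "0 0 0.48 0 0 0.0005 0" --pt "0 0 0.6 0 0 0.0005 0" --pt "0 0 0.72 0 0 0.0005 0" --pt "0 0 0.82 0 0 0.0005 0" --pt "0 0 0.87 0 0 0.0005 0" --pt "0 0 0.87 0 0 0.0005 0"

```text
t: 10.3
eef_pos: [0.5555, 0.0249, 0.0761]
ee_rot: [-0.001, -0.104, 0.995, -0.003]
ft_force: [-1.1, -0.7, 9.7]
finger_gap: 0.0428
```

```bash
python3 - <<'E'
from h import *
tool([.555,.0245,.0755],107.8); print(sensors.state()["wrist_torque"].round(2))
E
```

```text
t 10.3 pos [0.5555 0.0249 0.0761] q6 -0.307 yaw_y 101.92 tilt [-0.001 -0.005 -1.   ] F [-1.1 -0.7  9.7] gap 0.0428
shift [ 0.0005 -0.0003  0.0006]
turn -0.103
[0.27 0.14 0.14]
```

Call:
arm_command --pt "0 0 0.04 0 0 0.0003 0" --pt "0 0 0.07 0 0 0.0003 0" --pt "0 0 0.07 0 0 0.0003 0"

```text
t: 10.68
eef_pos: [0.5555, 0.0249, 0.0761]
ee_rot: [-0.0, -0.071, 0.998, -0.003]
ft_force: [-1.1, -1.7, 9.5]
finger_gap: 0.043
```

```bash
python3 - <<'E'
from h import *
tool([.555,.0245,.0755],107.8); print(sensors.state()["wrist_torque"].round(2))
E
```

```text
t 10.675 pos [0.5555 0.0249 0.0761] q6 -0.24 yaw_y 98.1 tilt [-0.    -0.006 -1.   ] F [-1.1 -1.7  9.5] gap 0.043
shift [ 0.0006 -0.0004  0.0006]
turn -0.169
[-0.23  0.42  3.25]
```

3.25 N·m: the stud is at its stop. Ease off the torque, then lift straight out.

Call:
arm_command --pt "0 0 -0.07 0 0 0 0" --pt "0 0 -0.09 0 0 -0.003 0" --pt "0 0 -0.09 0 0 -0.007 0" --pt "0 0 -0.09 0 0 -0.012 0" --pt "0 0 -0.09 0 0 -0.03 0" --pt "0 0 -0.09 0 0 -0.06 0" --pt "0 0 -0.09 0 0 -0.11 0" --pt "0 0 -0.09 0.03 0 -0.15 0" --pt "0 0 -0.09 0.08 0 -0.15 0" --pt "0 0 -0.09 0.13 0 -0.15 0"

```text
t: 11.92
eef_pos: [0.4255, 0.0074, 0.2263]
ee_rot: [-0.0, -0.115, 0.993, -0.003]
ft_force: [0.2, -0.3, -0.2]
finger_gap: 0.0423
```

```bash
python3 - <<'E'
from h import *
tool([.4,.3,.25]); im=snap("top","t4"); im2=snap("side","s4")
f=lambda a:cv2.resize(a,(400,400),interpolation=2)
cv2.imwrite("pics/v4.png",np.hstack([f(im[110:250,180:320]),f(im2[140:280,190:350])])[:,:,::-1])
E
```

```text
t 11.925 pos [0.4255 0.0074 0.2263] q6 -0.402 yaw_y 103.26 tilt [ 0.    -0.006 -1.   ] F [ 0.2 -0.3 -0.2] gap 0.0423
shift [-0.0423  0.2905 -0.0255]
```

View pics/v4.png

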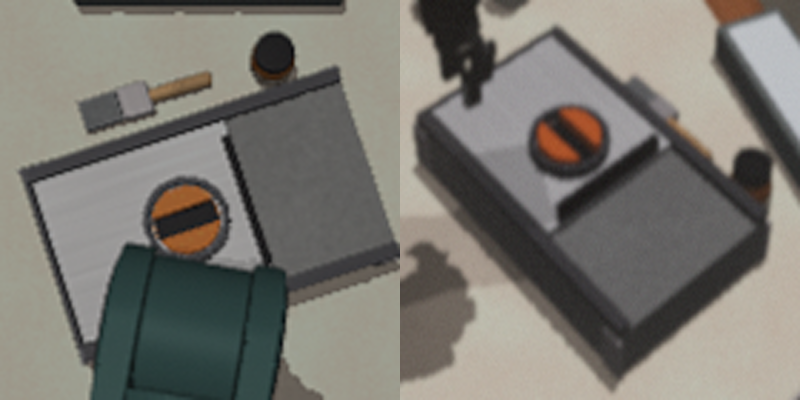

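Top crop: the slot now lies along the case's y, around (187,216). The cover is home and the other things have not moved. One numeric check of the angle and height before handing in.

```bash
python3 - <<'E'
from h import *
P={}
for n in("top","side"):
    a=cv2.imread(f"pics/{n[0]}4.png"); m=cv2.inRange(cv2.cvtColor(a,cv2.COLOR_BGR2HSV),(3,160,80),(18,255,255))
    k,l,st,c=cv2.connectedComponentsWithStats(m); g=proj(n,[.555,.0245,.1])[0]
    I=[i for i in range(1,k) if np.hypot(*(c[i]-g))<20 and st[i,4]>30]; print(n,[(st[i,4],c[i].round(1)) for i in I])
    z=.1005; w=ray(n,c[I],z); P[n]=w.mean(0); d=w[0]-w[1]
    ang=np.degrees(np.arctan2(d[1],d[0]))  # centroid line is perpendicular to slot
    print(n,"perp dir",ang%180,"stud angle",np.radians(90-((ang-17.8+90)%180-90)), P[n])
w=[cam(n) for n in("top","side")]
o=lambda n,z:ray(n,proj(n,P[n])[0],z)[0]
for z in(.090,.098,.1005,.104,.11): print(z,o("top",z)[:2]-o("side",z)[:2])
E
```

```text
top [(np.int32(117), array([242.5, 179.9])), (np.int32(122), array([247.1, 193.2]))]
top perp dir 19.07610236252879 stud angle 1.548524138976291 [0.55507631 0.02495445 0.1005    ]
side [(np.int32(111), array([263.2, 183.3])), (np.int32(118), array([251.6, 190.4]))]
side perp dir 18.833715725859804 stud angle 1.5527545838489998 [0.55442473 0.02287852 0.1005    ]
0.09 [-0.00213369 -0.00748873]
0.098 [-1.15794141e-05 -2.01373143e-04]
0.1005 [0.00065158 0.00207593]
0.104 [0.00158    0.00526414]
0.11 [0.00317158 0.01072966]
```

```bash
python3 -c "
from h import *
print(workorder.close_job(), sensors.state()['t'])"
```

```text
the job is handed in; nothing more can be done
the job is handed in; nothing more can be done
```

The case is shut and the stud is locked. I pushed the cover home by its bar, pressed the stud hard down with both fingers in the slot, and turned it a quarter turn clockwise to its stop. I then lifted clear and handed in at about 12 s of the 48 s.

**Cover:** it stopped moving while the push force rose to 23 N. The pictures show it flush against the end stop.

**Stud angle:** after letting go, the two views gave 1.549 and 1.553 rad, past the 1.42 rad needed to lock.

**Stud height:** the two views put the rim at about 98 mm as measured. That is the unlocked height; locked should be about 100.5 mm. Before the press, the same two views differed by about 2 mm in position. Allowing for that offset puts the rim at about 100.7 mm, which fits the locked height. The height alone is not conclusive, but the angle supports it.

**Other things:** the brush and jar were unmoved in the last picture. I did not check the other five loose things at the end, but the arm went nowhere near them at desk height. The robot was touching nothing at hand-in.

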